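# Wind the tin clamp home

### The job

A grey pint tin stands loose in one of the two green bench clamps. Wind that clamp's handwheel clockwise by its red crank handle until the jaw has pushed the tin all the way against the V-shaped rest and nips it there. Keep the tin upright, leave the empty clamp as it is, and let go of the handle.

Things in the scene. Friction and masses are not known exactly. Their poses are not given: they have to be found in the camera images.
- clamp: Green rack clamp holding the tin, fixed, 300x100 mm. Origin: on the worktop under the handwheel's vertical axis; x runs level along the 8 mm bed to the V rest, z up. Wheel 110 mm across, rim top 97 mm up. On it an upright red crank handle, 20 mm thick, from 104 to 156 mm above the worktop, 45 mm from the wheel's axis, spinning freely on its pin. Steel jaw plate 70 mm wide, top 72 mm up.
- crank (a joint): Angle of its handwheel, rad, growing clockwise from above. At q the handle is at (-45 cos q, 45 sin q) mm in the clamp's frame. A rack couples the jaw: its rubber face is at x = 45 + 12 q mm. Starts between 0 and 2.4; about 6.0 (5.9 to 6.1) when the tin is nipped against the rest, where it stops firmly. Turns lightly (under 4 N at the handle), stays where it is left.
- tin: Grey open pint tin with dried paint runs, 91 mm in diameter, 98 mm high, 0.3 to 0.6 kg; origin at the centre of its underside, z up. Stands loose on the clamp's bed between jaw and rest, its top 106 mm above the worktop. Against the rest its origin is at x = 162 mm, y = 0 in the clamp's frame.
- spare_crank_knob (a point): Point in the red crank handle of the other, identical but empty clamp, on the handle's axis, 135 mm above the worktop. It must stay where it is.

How it is judged:
At the end, for the whole second after the job is handed in: The tin stands upright (within 10 degrees) and at rest against the V rest (within about 8 mm along the clamp, 12 mm across), and the handwheel of its clamp is wound up until the jaw nips it (within about 0.5 rad, that is 6 mm of jaw travel); the handle is released (value of joint crank above 5.5 rad and x of tin in the frame of clamp between 0.154 and 0.17 m and y of tin in the frame of clamp between -0.012 and 0.012 m and angle between tin's own z axis and vertical below 0.17 rad and linear speed of tin below 0.02 m/s); the robot touches nothing.
It fails at once if the empty clamp's crank handle is moved by more than 20 mm (distance of spare_crank_knob from where it was at the start of the episode above 0.02 m).
It fails at once if the tin is tipped by more than 30 degrees (angle between tin's own z axis and vertical above 0.52 rad).
It also fails if it takes over 48 s, if anything falls off the work surface, if the arm or the gripper's body presses on something with over 40 N, if the wrist force passes 120 N, or if a joint passes its speed limit or range.

### The arm

A 7-joint arm with a two-finger parallel gripper is mounted at the origin on a cart in front of the work surface, level with it; the furniture and walls round the work are solid. World frame = base frame: x ahead of the robot, y to its left, z up, the work surface at z = 0. Lengths are in m, angles in rad, forces in N, time in s.
With the tool pointing down it reaches from about 0.4 to 0.875 m from the base axis. Payload 4.4 kg.
Tool frame: the origin (TCP) lies at the very end of the fingers, on their centre line; the grasp point (between the pads) lies 19 mm behind it; z points along the fingers, x is the direction in which the jaws open and shut, and the axes are right-handed (so a half turn about z gives the same grasp; the last joint's range is limited). The gripper opens to 85 mm and grips with 20 to 120 N. Pads are 22 mm wide; open, the fingers measure 114 mm over their backs; the gripper's body (76 mm by 85 mm) begins 54 mm behind the grasp point. The pads swing forward as they close: fully open they stand 13 mm farther back than shut.
Start: joints at [1.239, 0.628, 0.038, 1.517, -0.027, 0.996, -0.02], TCP at [0.171, -0.627, 0.231] pointing down, gripper open.
Joint ranges: [-3.06, 3.06], [-0.37, 2.12], [-1.25, 1.32], [0.18, 2.47], [-1.1, 4.24], [0.23, 1.98], [-2.94, 2.94]. Speed limits (rad/s): [2.57, 2.57, 3.14, 3.14, 3.14, 3.14, 3.14].

### API

Orientations are given as a rotation vector (axis times angle).
In Python, from station import r, cams gives the robot as it stands.
- The arm moves only by the tool drive_tool, never from a script. Its argument "steps" is a list of rows, each a list of 3 entries, a list of its own where there are three numbers: the shift along the tool's x, y, z normalised to -1 to 1, where 1 is 0.5 m, then the turn, a rotation vector about the tool's x, y, z normalised to -1 to 1, where 1 is pi/2 rad, then the closure, from -1 (fully open) to 1 (shut), so that 0 is half open. A call has 1 to 5 rows; each row is the pose to reach, as a shift and turn from the pose commanded when the call began, along the tool's axes at that moment; what a row does not reach only later rows make up. A row lasts 1/8 s, in which the tool goes at most 62.5 mm and 10.7 degrees, less where a joint would pass 70% of its speed; a pose out of reach is approached as far as the arm can. A call with a number of a shift or a turn outside -1 to 1 is refused whole. A call with a gripper value outside its range is refused whole. The fingers move at their own pace and stop on an object; "grip_force" is the grip in N (left out, the last holds). Time passes only in rows, so rows that repeat a pose let the fingers close. It gives the time, the measured TCP pose, the force and the opening at its end, in the units of the state.
- r.observe(): the state, without advancing time (a new reading comes with each control period).
- cams.read_camera(name): name is "side" or "top" or "wrist"; returns (picture, depth): 480x640x3 uint8, red, green, blue; 480x640 float32, m along the optical axis (not along the pixel's ray), 0 where there is no reading.
- cams.camera_params(name): a dict with "fx", "fy", "cx", "cy" (pixels), "dist_coeffs" ([k1, k2, p1, p2, k3] as OpenCV has them; the pictures are not rectified), "position" and "attitude" of the camera in the world; the wrist camera has in their place "tool_from_camera" (4x4, takes a point from camera to tool coordinates, whose origin is the TCP and whose axes are the tool frame's). Camera axes: x right, y up, looking along -z (the intrinsics and any distortion apply to the point x, -y, -z); pixel columns grow to the right and rows downward; lengths in m; the calibration is good to about 2 mm. A picture is of the moment at which its call begins: read the wrist's pose just before it. camera_params takes no time and is no camera call.
- r.finish_job(): hands the job in, once; it reports no verdict.
The state is a dict: "clock": time; "joint_positions": joint angles; "qd": joint speeds; "joint_efforts": joint torques, N m; "ee_pos": TCP position; "eef_rot": TCP orientation; "contact_force": force on the tool from outside, world axes, zero at the start; "moment": the same for the moment, N m; "finger_gap": finger opening in m.
Only numpy, scipy, OpenCV 4.12 (cv2) and the standard library are available. Lean on these libraries where they do the work, as an engineer would, in place of code of your own. Each camera call takes 0.05 s, during which the arm holds its last target. There are 200 camera calls.

## Working session

There is one attempt and no reset: what is moved stays moved. The work goes in short steps, Python scripts to look and compute and a tool call to move; the robot and the scene stay as the last step left them, time stands still between calls to the robot, and variables do not carry over. Pictures are saved under pics/ and viewed, about 8 in all and at most 12, crops included, and the job is handed in when it is done.

Besides the shell and the picture viewer there is one more tool, called after "Call:" as name(argument=value, ...) on one line, values as JSON. drive_tool: Moves the arm, as the interface text tells. Its arguments: {"type":"object","properties":{"steps":{"type":"array"},"grip_force":{"type":"number"}},"required":["steps"]}

```bash
mkdir -p pics; cat > h.py <<'E'
import numpy as np, cv2
from scipy.spatial.transform import Rotation as R
from station import r, cams
def pose(name,o=None):
    p=cams.camera_params(name)
    if 'position' in p:
        a=np.array(p['attitude'],float)
        if a.shape==(3,3): M=a
        elif a.size==3: M=R.from_rotvec(a).as_matrix()
        else: M=R.from_quat(a).as_matrix()
        return p,M,np.array(p['position'])
    T=np.array(p['tool_from_camera']); Rt=R.from_rotvec(o['eef_rot']).as_matrix()
    return p,Rt@T[:3,:3],Rt@T[:3,3]+np.array(o['ee_pos'])
def rays(p,M,uv):
    K=np.array([[p['fx'],0,p['cx']],[0,p['fy'],p['cy']],[0,0,1.]])
    n=cv2.undistortPoints(np.array(uv,float).reshape(-1,1,2),K,np.array(p['dist_coeffs'],float)).reshape(-1,2)
    return np.c_[n[:,0],-n[:,1],-np.ones(len(n))]@M.T
def onplane(P,uv,z):
    p,M,c=P; d=rays(p,M,uv); return c+d*((z-c[2])/d[:,2])[:,None]
def bydepth(P,uv,dep):
    p,M,c=P; return c+rays(p,M,uv)*np.asarray(dep)[:,None]
def save(im,n): cv2.imwrite('pics/'+n,im[:,:,::-1])
E
python3 - <<'E'
from h import *
o=r.observe(); print(o)
for n in ['top','side','wrist']:
    im,d=cams.read_camera(n); save(im,n+'0.png'); np.save(n+'0.npy',d); print(n,cams.camera_params(n))
    P=pose(n,o)
    h=cv2.cvtColor(im,cv2.COLOR_RGB2HSV)
    m=(((h[...,0]<8)|(h[...,0]>172))&(h[...,1]>140)&(h[...,2]>70)).astype(np.uint8)
    k,l,s,c=cv2.connectedComponentsWithStats(m)
    for i in range(1,k):
        if s[i,4]>40:
            ys,xs=np.where(l==i); dd=d[ys,xs]; ok=dd>0
            X=bydepth(P,np.c_[xs,ys][ok],dd[ok])
            print(s[i],c[i].round(1), X.mean(0).round(3) if len(X) else None, np.percentile(X[:,2],[2,98]).round(3) if len(X) else None)
E
```

```text
{'clock': 0.0, 'joint_positions': array([ 1.23921499,  0.6293443 ,  0.03847158,  1.51838124, -0.02698998,
        0.99633758, -0.02001494]), 'qd': array([ 1.70796303e-03, -1.79451311e-03, -7.67074953e-04,  1.00828426e-03,
       -5.38877179e-04, -1.43678638e-03, -3.31028557e-05]), 'joint_efforts': array([ 3.16565083e-04, -5.63387489e+01,  1.22654099e+00, -1.93441415e+01,
        1.11181301e-02,  1.03846935e-02,  3.24771395e-05]), 'ee_pos': array([ 0.17056917, -0.62655166,  0.23038662]), 'eef_rot': array([-2.49525446e+00,  1.90686174e+00,  2.48376697e-03]), 'contact_force': array([ 0.04171842, -0.17881787, -0.34775587]), 'moment': array([-0.00792717, -0.02596154, -0.00055849]), 'finger_gap': 0.08535322878678744}
top {'fx': 532.8161069984187, 'fy': 532.8161069984187, 'cx': 308.8571663679365, 'cy': 238.22154029889933, 'dist_coeffs': array([-0.09112668,  0.        ,  0.        ,  0.        ,  0.        ]), 'position': array([0.39031381, 0.02596752, 0.96202784]), 'attitude': array([ 0.15623237, -0.14392344, -1.5467009 ])}
[13  0 12 15 58] [17.8  8. ] [0.922 0.529 0.204] [0.192 0.221]
[408
[... 899 characters left out ...]
247  14  33 350] [351.3 263.5] [ 0.502 -0.137  0.133] [0.108 0.156]
[244 301  24  18 209] [255.5 309.6] [ 0.391 -0.018  0.014] [0.006 0.019]
wrist {'fx': 430.4330450709456, 'fy': 430.4330450709456, 'cx': 321.78502907281194, 'cy': 232.88882553828157, 'dist_coeffs': array([-0.08420372,  0.        ,  0.        ,  0.        ,  0.        ]), 'tool_from_camera': array([[ 9.99999456e-01,  8.73343969e-04, -5.69673273e-04,
         9.68027981e-04],
       [ 6.58109001e-04, -9.52400380e-01, -3.04849278e-01,
        -7.85610966e-02],
       [-8.08795320e-04,  3.04848737e-01, -9.52400437e-01,
        -1.41688665e-01],
       [ 0.00000000e+00,  0.00000000e+00,  0.00000000e+00,
         1.00000000e+00]])}
```

View pics/top0.png

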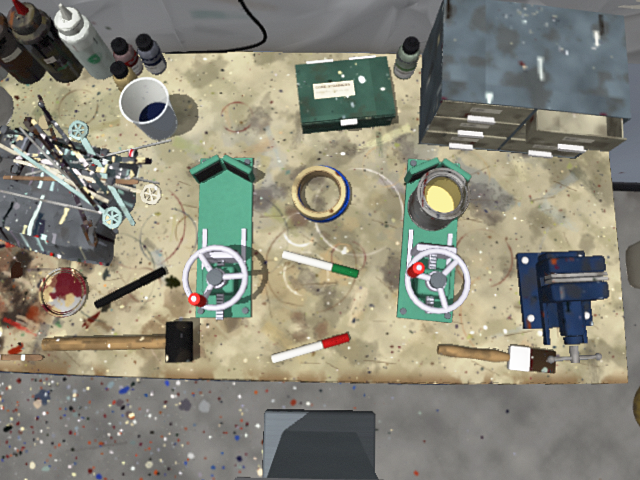

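View pics/side0.png

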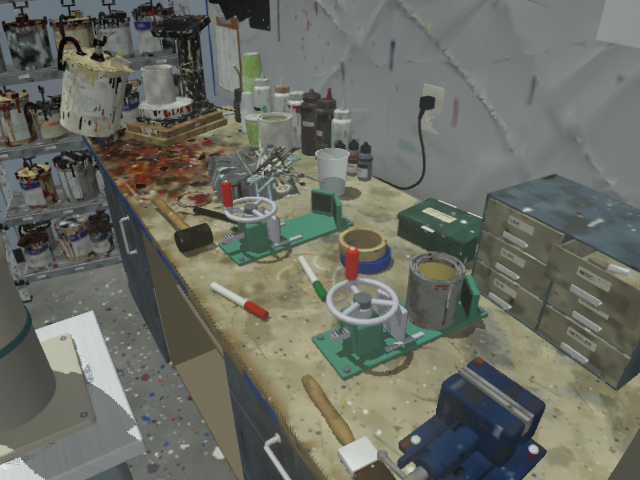

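The top view shows the tin (440,197) in the right-hand clamp, with hub ≈(437,283) and red handle (415,269). The left clamp is the empty one, with its handle at (197,300). The side view agrees.

```bash
python3 - <<'E'
from h import *
def cloud(n):
    im=cv2.imread(f'pics/{n}0.png')[:,:,::-1]; d=np.load(n+'0.npy'); P=pose(n)
    v,u=np.mgrid[:480,:640]; X=bydepth(P,np.c_[u.ravel(),v.ravel()],d.ravel()).reshape(480,640,3)
    return im,d,cv2.cvtColor(im,cv2.COLOR_RGB2HSV),X,P
hs=[]
for n in ['top','side']:
    im,d,h,X,P=cloud(n)
    near=(d>0)&(abs(X[...,0]-.53)<.22)&(abs(X[...,1]+.16)<.11)
    red=((h[...,0]<8)|(h[...,0]>172))&(h[...,1]>140)&near&(X[...,2]>.1)
    q=X[red]; t=q[q[:,2]>.150] ; print(n,'red',q.mean(0).round(4),'top cap',t.mean(0).round(4),len(t),q[:,2].max().round(4))
    w=near&(h[...,1]<60)&(h[...,2]>110)&(X[...,2]>.082)&(X[...,2]<.102)&(X[...,0]<.56)
    p=X[w][:,:2]
    for _ in range(6):
        A=np.c_[2*p,np.ones(len(p))]; s=np.linalg.lstsq(A,(p**2).sum(1),rcond=None)[0]; c=s[:2]; rad=np.sqrt(s[2]+c@c)
        p=X[w][:,:2]; e=np.linalg.norm(p-c,axis=1); p=p[abs(e-np.median(e[e>.035]))<.008]
    print('wheel',c.round(4),rad.round(4),len(p),np.median(X[w][:,2]).round(4))
    g=near&(h[...,0]>60)&(h[...,0]<90)&(h[...,1]>90)&(X[...,2]>.001)&(X[...,2]<.014)
    rc=cv2.minAreaRect((X[g][:,:2]*1000).astype(np.float32)); print('bed',rc,np.median(X[g][:,2]).round(4))
    tp=near&(X[...,2]>.1)&(X[...,2]<.111)&(X[...,0]>.54)&~red&(h[...,1]<100)
    q=X[tp]; print('tin rim',len(q),cv2.minEnclosingCircle((q[:,:2]*1000).astype(np.float32)),np.median(q[:,2]))
E
```

```text
top red [ 0.5032 -0.1316  0.145 ] top cap [ 0.5032 -0.1337  0.1536] 90 0.1576
wheel [ 0.4926 -0.1773] 0.0494 1110 0.0947
bed ((584.02001953125, -146.15762329101562), (178.43392944335938, 297.90325927734375), 84.86125183105469) 0.0064
tin rim 657 ((638.4097290039062, -189.91065979003906), 46.244224548339844) 0.1032284699874284
side red [ 0.5002 -0.1399  0.135 ] top cap [ 0.5018 -0.1386  0.1539] 75 0.1566
wheel [ 0.4912 -0.1805] 0.049 1135 0.0956
bed ((583.6388549804688, -148.0629425048828), (179.4564208984375, 298.7631530761719), 84.24848175048828) 0.0078
tin rim 730 ((638.7565307617188, -189.0711212158203), 46.264644622802734) 0.10361201712224119
```

Call:
drive_tool(steps=[[[-0.07, -0.08, 0], [0, 0, -0.083], -1], [[-0.154, -0.18, 0], [0, 0, -0.166], -1], [[-0.232, -0.27, 0], [0, 0, -0.25], -1], [[-0.31, -0.36, 0], [0, 0, -0.33], -1], [[-0.386, -0.45, 0], [0, 0, -0.415], -1]])

```text
clock: 0.78
ee_pos: [0.338, -0.3801, 0.2314]
eef_rot: [2.978, -1.001, 0.0]
contact_force: [0.5, -1.5, -0.3]
finger_gap: 0.0852
```

```bash
cat >> h.py <<'E'
def delta(xyz,heading_x=0.):
    "normalised shift and turn in tool axes to a world TCP position, tool down, tool x at the given heading"
    o=r.observe(); M=R.from_rotvec(o['eef_rot']).as_matrix()
    c,s=np.cos(heading_x),np.sin(heading_x); G=np.array([[c,s,0],[s,-c,0],[0,0,-1.]])
    return (M.T@(np.array(xyz)-o['ee_pos'])/.5).round(4),(R.from_matrix(M.T@G).as_rotvec()/(np.pi/2)).round(4)
E
python3 -c "
from h import *
o=r.observe();print(o['clock'],o['ee_pos'],o['joint_positions'].round(2),delta([.503,-.136,.23]))"
```

```text
0.775 [ 0.33801474 -0.38009408  0.23135296] [ 0.9   0.43 -0.16  1.9   0.09  0.81  0.05] (array([-0.0321, -0.5884,  0.0027]), array([ 0.000e+00, -1.000e-04, -4.131e-01]))
```

Call:
drive_tool(steps=[[[-0.006, -0.117, 0], [0, 0, -0.083], -1], [[-0.013, -0.235, 0], [0, 0, -0.166], -1], [[-0.02, -0.353, 0], [0, 0, -0.25], -1], [[-0.026, -0.47, 0], [0, 0, -0.33], -1], [[-0.032, -0.588, 0], [0, 0, -0.413], -1]])

```text
clock: 1.4
ee_pos: [0.5039, -0.1372, 0.2313]
eef_rot: [3.141, -0.001, 0.0]
contact_force: [1.1, -1.1, 0.5]
finger_gap: 0.0853
```

Call:
drive_tool(steps=[[[0, 0, 0], [0, 0, 0], -1]])

```text
clock: 1.52
ee_pos: [0.5059, -0.1331, 0.2315]
eef_rot: [-3.138, -0.008, -0.004]
contact_force: [-1.2, -1.4, -0.2]
finger_gap: 0.0853
```

```bash
python3 - <<'E'
from h import *
o=r.observe(); print(o['ee_pos'],o['eef_rot'],o['joint_positions'].round(2))
im,d=cams.read_camera('wrist'); save(im,'w1.png'); P=pose('wrist',o)
v,u=np.mgrid[:480,:640]; X=bydepth(P,np.c_[u.ravel(),v.ravel()],d.ravel()).reshape(480,640,3)
h=cv2.cvtColor(im,cv2.COLOR_RGB2HSV)
red=((h[...,0]<8)|(h[...,0]>172))&(h[...,1]>140)&(d>0)&(X[...,2]>.1)
q=X[red]; print(len(q),q.mean(0),q.min(0),q.max(0),q[q[:,2]>.152].mean(0),cv2.minEnclosingCircle((q[:,:2]*1000).astype(np.float32)))
w=(h[...,1]<60)&(h[...,2]>110)&(d>0)&(abs(X[...,2]-.092)<.01)&(np.hypot(X[...,0]-.492,X[...,1]+.179)<.065)
p=X[w][:,:2]
for _ in range(6):
    e=np.linalg.norm(p-np.array([.492,-.179]),axis=1) if _==0 else e
    s_=p[abs(e-.05)<.009]; A=np.c_[2*s_,np.ones(len(s_))]; s=np.linalg.lstsq(A,(s_**2).sum(1),rcond=None)[0]; c=s[:2]; e=np.linalg.norm(p-c,axis=1)
print('wheel',c,np.sqrt(s[2]+c@c),len(s_))
# bed direction from top view
im=cv2.imread('pics/top0.png')[:,:,::-1]; h=cv2.cvtColor(im,cv2.COLOR_RGB2HSV); P=pose('top')
m=((h[...,0]>70)&(h[...,0]<88)&(h[...,1]>120)).astype(np.uint8); m[:, :380]=0; m[:,480:]=0;m[:180]=0
for rows in [range(225,320,5)]:
    L=[(np.where(m[v])[0].min(),v) for v in rows if m[v].any()]
    Y=onplane(P,L,.008); print(np.c_[L,Y[:,:2]].round(3)[::3], np.degrees(np.arctan(np.polyfit(Y[:,0],Y[:,1],1)[0])))
E
```

```text
[ 0.50585216 -0.13307299  0.23147313] [-3.13841222 -0.00807371 -0.00386716] [ 0.46  0.47 -0.37  1.86  0.21  0.85 -0.01]
1370 [ 0.51252365 -0.13199877  0.14263648] [ 0.49658401 -0.16454979  0.10001577] [ 0.67586378 -0.12526767  0.15680432] [ 0.50594053 -0.13382338  0.15448984] ((586.223876953125, -148.2137451171875), 91.11036682128906)
wheel [ 0.49467213 -0.17718396] 0.04948546720024511 5127
[[ 4.07e+02  2.35e+02  5.85e-01 -1.44e-01]
 [ 4.20e+02  2.60e+02  5.39e-01 -1.67e-01]
 [ 4.12e+02  2.80e+02  5.02e-01 -1.52e-01]
 [ 3.98e+02  3.10e+02  4.48e-01 -1.26e-01]] -9.965653396860539
```

View pics/w1.png

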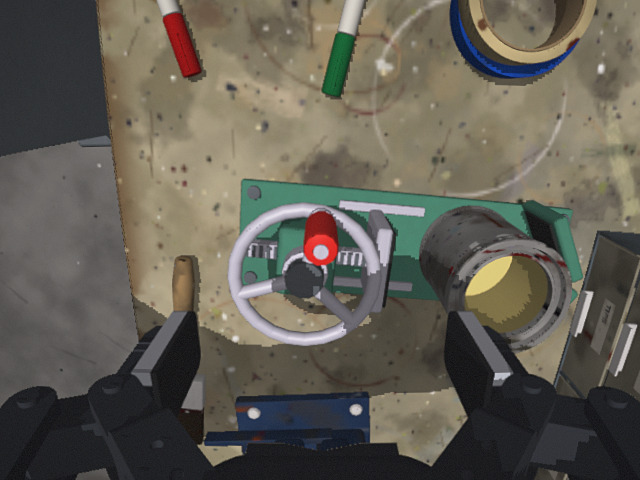

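The wrist view shows the handle upright at (320,250), cap at about (0.505, −0.134), and the bed running about −5° from world x. Next I'll go down over the handle.

```bash
python3 -c "
from h import *
o=r.observe();print(o['clock'],o['ee_pos'],o['joint_positions'].round(2),delta([.504,-.135,.118]))"
```

```text
1.575 [ 0.5039479  -0.1363703   0.23113236] [ 0.46  0.46 -0.36  1.87  0.21  0.85 -0.01] (array([ 1.000e-04, -2.500e-03,  2.263e-01]), array([-0.0006, -0.0001, -0.    ]))
```

Call:
drive_tool(steps=[[[0, -0.002, 0.06], [0, 0, 0], -1], [[0, -0.002, 0.12], [0, 0, 0], -1], [[0, -0.002, 0.18], [0, 0, 0], -1], [[0, -0.002, 0.226], [0, 0, 0], -1], [[0, -0.002, 0.226], [0, 0, 0], -1]])

```text
clock: 2.2
ee_pos: [0.5009, -0.1391, 0.1169]
eef_rot: [3.141, -0.011, -0.007]
contact_force: [-0.2, -0.1, -0.0]
finger_gap: 0.0856
```

Call:
drive_tool(steps=[[[0, 0, 0], [0, 0, 0], 1], [[0, 0, 0], [0, 0, 0], 1], [[0, 0, 0], [0, 0, 0], 1], [[0, 0, 0], [0, 0, 0], 1], [[0, 0, 0], [0, 0, 0], 1]], grip_force=40)

```text
clock: 2.82
ee_pos: [0.5038, -0.1378, 0.1191]
eef_rot: [3.141, -0.007, 0.003]
contact_force: [-0.8, 0.4, 6.3]
finger_gap: 0.0191
```

```bash
python3 - <<'E'
from h import *
o=r.observe(); print(o)
im,d=cams.read_camera('wrist'); save(im,'w2.png')
E
```

```text
{'clock': 2.825, 'joint_positions': array([ 0.40769704,  0.62387317, -0.29002686,  1.97322168,  0.30781965,
        0.58478704, -0.09311635]), 'qd': array([-0.000387  ,  0.00102932,  0.00169091, -0.00165385, -0.00157174,
        0.00088025, -0.00189423]), 'joint_efforts': array([-4.39757458e-02, -4.52666724e+01, -2.64280424e+00, -1.10973313e+01,
        6.87017062e-03, -8.64068605e-02, -1.46272382e-04]), 'ee_pos': array([ 0.50384104, -0.13776462,  0.11908135]), 'eef_rot': array([ 3.14110803e+00, -6.79232119e-03,  2.60958138e-03]), 'contact_force': array([-0.80078274,  0.39087283,  6.32447811]), 'moment': array([-0.0146239 ,  0.06036976, -0.02734105]), 'finger_gap': 0.01913929166473883}
```

View pics/w2.png

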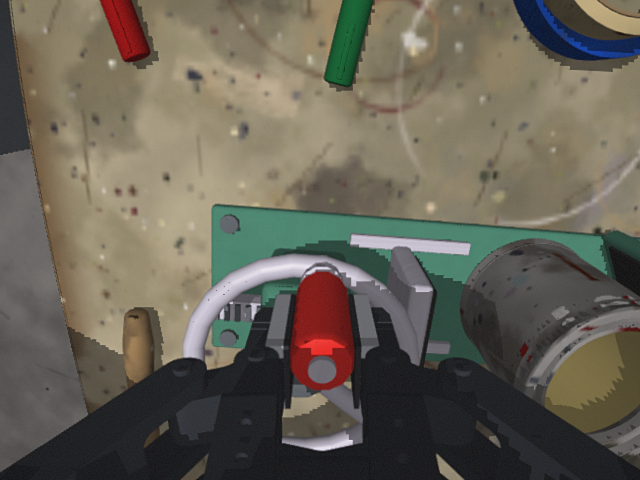

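The handle is held between the pads: gap 19 mm, and it sits centred in the wrist view at (320,340). Next I'll work out the arc shifts.

```bash
python3 - <<'E'
import numpy as np
for t0 in (75.6,-4.4,-84.4):
    t=np.radians(t0-16*np.arange(1,6)); a=np.radians(t0)
    print(t0,np.c_[.09*(np.cos(t)-np.cos(a)),-.09*(np.sin(t)-np.sin(a))].round(4).tolist(), (np.array([.4928,-.1798])+.045*np.c_[np.cos(t),np.sin(t)][-1]).round(4))
E
```

```text
75.6 [[0.0232, 0.0095], [0.0428, 0.0251], [0.0574, 0.0455], [0.0658, 0.0691], [0.0674, 0.0941]] [ 0.5377 -0.1833]
-4.4 [[-0.0054, 0.0245], [-0.0173, 0.0465], [-0.0348, 0.0644], [-0.0566, 0.0768], [-0.081, 0.0827]] [ 0.4972 -0.2246]
-84.4 [[-0.025, -0.001], [-0.0488, -0.009], [-0.0695, -0.0231], [-0.0854, -0.0424], [-0.0955, -0.0654]] [ 0.4495 -0.1919]
```

Call:
drive_tool(steps=[[[0.023, 0.0095, 0], [0, 0, 0], 1], [[0.043, 0.025, 0], [0, 0, 0], 1], [[0.057, 0.0455, 0], [0, 0, 0], 1], [[0.066, 0.069, 0], [0, 0, 0], 1], [[0.0675, 0.094, 0], [0, 0, 0], 1]])

```text
clock: 3.5
ee_pos: [0.5387, -0.184, 0.1191]
eef_rot: [-3.141, 0.005, -0.006]
contact_force: [1.0, 2.0, 5.8]
finger_gap: 0.019
```

```bash
python3 - <<'E'
from h import *
o=r.observe(); print(o['ee_pos'],o['eef_rot'],o['contact_force'],o['moment'],o['finger_gap'],o['joint_positions'].round(2))
im,d=cams.read_camera('wrist'); save(im,'w3.png')
o=r.observe(); print(o['ee_pos'],o['contact_force'])
E
```

```text
[ 0.53873511 -0.18399874  0.11909906] [-3.14064539  0.00478946 -0.0058143 ] [1.04000545 1.97031138 5.80161364] [ 0.56729585 -0.27906535  0.00793529] 0.018998216545977643 [ 0.48  0.68 -0.3   1.85  0.31  0.66 -0.01]
[ 0.53846719 -0.18700506  0.11909985] [3.72325073 0.07435434 5.83474543]
```

View pics/w3.png

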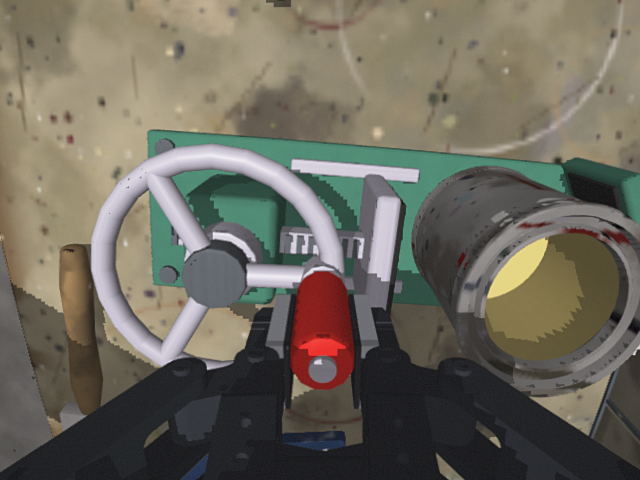

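The wheel has turned with the handle, now at (322,330), forces are small, and the jaw at (380,240) is moving towards the tin. Continuing.

Call:
drive_tool(steps=[[[-0.0055, 0.0245, 0], [0, 0, 0], 1], [[-0.0175, 0.0465, 0], [0, 0, 0], 1], [[-0.035, 0.0645, 0], [0, 0, 0], 1], [[-0.0565, 0.077, 0], [0, 0, 0], 1], [[-0.081, 0.0825, 0], [0, 0, 0], 1]])

```text
clock: 4.18
ee_pos: [0.4959, -0.2268, 0.119]
eef_rot: [3.141, -0.008, 0.002]
contact_force: [2.7, 4.1, 9.7]
finger_gap: 0.019
```

```bash
python3 - <<'E'
from h import *
im,d=cams.read_camera('side'); save(im,'s4.png')
o=r.observe(); print(o['ee_pos'],o['contact_force'],o['moment'],o['joint_positions'].round(2))
E
```

```text
[ 0.4935986  -0.22672331  0.11898954] [-0.33870662  1.47025673 11.88306128] [ 0.40320738 -0.21306472  0.00658331] [ 0.58  0.65 -0.31  1.91  0.32  0.63  0.07]
```

View pics/s4.png

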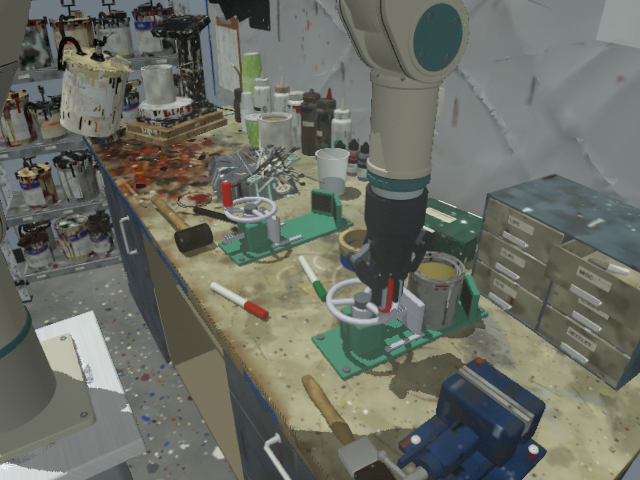

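The side view shows the tin upright at (437,290) with the jaw close behind it. The remaining arc goes more slowly, lifting slightly to ease the vertical load.

Call:
drive_tool(steps=[[[-0.025, -0.001, -0.002], [0, 0, 0], 1], [[-0.049, -0.009, -0.003], [0, 0, 0], 1], [[-0.0695, -0.023, -0.003], [0, 0, 0], 1], [[-0.0785, -0.032, -0.003], [0, 0, 0], 1], [[-0.0855, -0.0425, -0.003], [0, 0, 0], 1]])

```text
clock: 4.85
ee_pos: [0.4543, -0.2037, 0.1192]
eef_rot: [-3.141, 0.006, -0.005]
contact_force: [8.8, 1.7, -8.5]
finger_gap: 0.0189
```

```bash
python3 - <<'E'
from h import *
cams.read_camera('wrist')
o=r.observe(); p=o['ee_pos'];print(p,o['contact_force'],o['moment'],np.degrees(np.arctan2(p[1]+.1798,p[0]-.4928)))
for t0 in (-148.4,-164.4):
    t=np.radians(t0-np.array([4,8,12,16,20])); a=np.radians(t0)
    print(t0,np.c_[.09*(np.cos(t)-np.cos(a)),-.09*(np.sin(t)-np.sin(a))].round(4).tolist())
E
```

```text
[ 0.45391255 -0.20284861  0.11921202] [ 7.15288906  3.2110556  -6.74014089] [ 0.50031726 -1.64549246 -0.07736283] -149.3447544734121
-148.4 [[-0.0031, -0.0055], [-0.0058, -0.0111], [-0.0081, -0.017], [-0.01, -0.023], [-0.0115, -0.0291]]
-164.4 [[-0.0015, -0.0061], [-0.0025, -0.0123], [-0.0031, -0.0186], [-0.0033, -0.0248], [-0.0031, -0.0311]]
```

Call:
drive_tool(steps=[[[-0.002, -0.0055, 0.001], [0, 0, 0], 1], [[-0.004, -0.011, 0.001], [0, 0, 0], 1], [[-0.006, -0.017, 0.001], [0, 0, 0], 1], [[-0.008, -0.023, 0.001], [0, 0, 0], 1], [[-0.008, -0.023, 0.001], [0, 0, 0], 1]])

```text
clock: 5.52
ee_pos: [0.4502, -0.1932, 0.1192]
eef_rot: [3.141, -0.007, 0.004]
contact_force: [6.8, -0.4, -2.5]
finger_gap: 0.0191
```

```bash
python3 - <<'E'
from h import *
o=r.observe(); p=o['ee_pos'];print(p,o['contact_force'],o['moment'],np.degrees(np.arctan2(p[1]+.1798,p[0]-.4928)))
E
```

```text
[ 0.4501604  -0.19317683  0.11917917] [ 6.77408739 -0.41096198 -2.47809515] [ 0.17721248 -1.2801089  -0.01171169] -162.58239494412155
```

Call:
drive_tool(steps=[[[0.0, -0.004, 0], [0, 0, 0], 1], [[0.0, -0.008, 0], [0, 0, 0], 1], [[0.0, -0.012, 0], [0, 0, 0], 1], [[0.0, -0.012, 0], [0, 0, 0], 1]])

```text
clock: 6.02
ee_pos: [0.4491, -0.1873, 0.1192]
eef_rot: [3.141, -0.007, -0.0]
contact_force: [4.4, -2.0, -3.0]
finger_gap: 0.0189
```

```bash
python3 - <<'E'
from h import *
o=r.observe(); p=o['ee_pos'];print(p,o['contact_force'],o['moment'],np.degrees(np.arctan2(p[1]+.1798,p[0]-.4928)))
im,d=cams.read_camera('wrist'); save(im,'w5.png')
o=r.observe(); p=o['ee_pos'];print(p,o['contact_force'],o['moment'])
E
```

```text
[ 0.4490841  -0.18728505  0.11916106] [ 4.42974146 -2.03082627 -3.02633614] [-0.31751181 -0.98604945 -0.01327029] -170.28401120129044
[ 0.44910499 -0.1872695   0.11916046] [ 4.74008399 -2.14492344 -2.56136192] [-0.37538128 -0.97575812 -0.0388877 ]
```

View pics/w5.png

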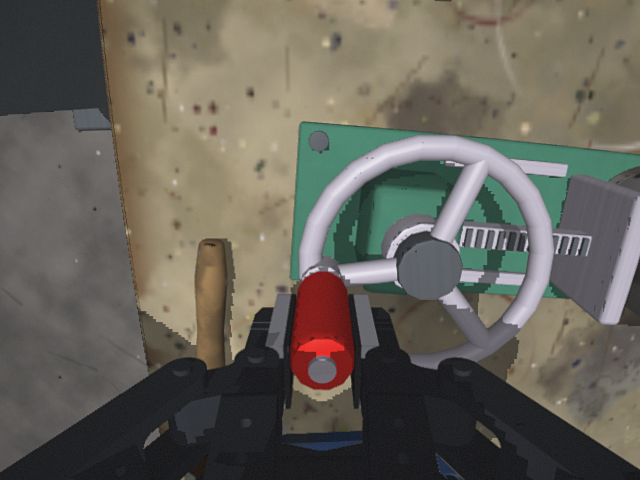

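The jaw looks to be against the tin, seen at the right edge (600,250). The angle is about 6.0, but there is no firm stop felt yet. I'll push a little more to feel it.

Call:
drive_tool(steps=[[[0.0, -0.004, 0], [0, 0, 0], 1], [[0.0, -0.008, 0], [0, 0, 0], 1], [[0.0, -0.012, 0], [0, 0, 0], 1], [[0.0, -0.012, 0], [0, 0, 0], 1]])

```text
clock: 6.58
ee_pos: [0.4488, -0.1835, 0.1192]
eef_rot: [3.139, -0.01, -0.001]
contact_force: [2.7, -7.9, -4.5]
finger_gap: 0.019
```

```bash
python3 - <<'E'
from h import *
o=r.observe(); p=o['ee_pos'];print(p,o['contact_force'],o['moment'],np.degrees(np.arctan2(p[1]+.1798,p[0]-.4928)))
E
```

```text
[ 0.44881094 -0.18349399  0.11920684] [ 2.74350891 -7.93513393 -4.48714392] [-1.7467873  -0.86099428 -0.01226706] -175.19984037585547
```

Call:
drive_tool(steps=[[[0.0, -0.004, 0], [0, 0, 0], 1], [[0.0, -0.008, 0], [0, 0, 0], 1], [[0.0, -0.008, 0], [0, 0, 0], 1]])

```text
clock: 6.95
ee_pos: [0.4488, -0.1822, 0.1192]
eef_rot: [3.136, -0.013, -0.001]
contact_force: [3.6, -14.1, -6.4]
finger_gap: 0.0187
```

Firm stop: the force rises to 14 N with hardly any movement. I'll relax the command, open and lift straight up.

Call:
drive_tool(steps=[[[0.0, 0.008, 0], [0, 0, 0], 1], [[0.0, 0.01, 0], [0, 0, 0], -1], [[0.0, 0.01, 0], [0, 0, 0], -1], [[0.0, 0.01, 0], [0, 0, 0], -1], [[0.0, 0.01, 0], [0, 0, 0], -1]])

```text
clock: 7.58
ee_pos: [0.4491, -0.1814, 0.1193]
eef_rot: [-3.141, 0.006, 0.001]
contact_force: [-0.2, -0.7, 0.6]
finger_gap: 0.0854
```

Call:
drive_tool(steps=[[[0.0, 0.0, 0], [0, 0, 0], -1], [[0.0, 0, -0.05], [0, 0, 0], -1], [[0.0, 0, -0.12], [0, 0, 0], -1], [[0.0, 0, -0.2], [0, 0, 0], -1], [[0.0, 0, -0.26], [0, 0, 0], -1]])

```text
clock: 8.2
ee_pos: [0.4496, -0.1818, 0.2509]
eef_rot: [3.141, -0.007, 0.002]
contact_force: [-0.5, -0.6, -0.7]
finger_gap: 0.0855
```

Call:
drive_tool(steps=[[[0.0, -0.1, 0], [0, 0, 0], -1], [[0, -0.2, 0], [0, 0, 0], -1], [[0.0, -0.25, 0], [0, 0, 0], -1], [[0.0, -0.25, 0], [0, 0, 0], -1]])

```text
clock: 8.7
ee_pos: [0.4499, -0.0548, 0.2496]
eef_rot: [-3.141, -0.0, -0.0]
contact_force: [0.3, -0.8, -0.0]
finger_gap: 0.0855
```

```bash
python3 - <<'E'
from h import *
o=r.observe(); print(o['ee_pos'],o['contact_force'],o['finger_gap'])
a=np.radians(-5); c0=np.array([.4928,-.1798]); ex=np.array([np.cos(a),np.sin(a)]); ey=np.array([-ex[1],ex[0]])
for n in ('top','side'):
    im,d=cams.read_camera(n); save(im,n+'6.png'); P=pose(n)
    v,u=np.mgrid[:480,:640]; X=bydepth(P,np.c_[u.ravel(),v.ravel()],d.ravel()).reshape(480,640,3)
    h=cv2.cvtColor(im,cv2.COLOR_RGB2HSV); ok=d>0
    red=ok&((h[...,0]<8)|(h[...,0]>172))&(h[...,1]>140)&(X[...,2]>.1)&(X[...,0]<.6)&(X[...,2]<.16)
    for s in (X[...,1]<0,X[...,1]>0.1):
        q=X[red&s&(abs(X[...,1])<.3)]; q=q[q[:,2]>.15]; 
        if len(q): m=q.mean(0); print(n,'cap',len(q),m.round(4),'q',(np.pi-(np.arctan2(m[1]-c0[1],m[0]-c0[0])-a))%(2*np.pi))
    t=ok&(X[...,2]>.1)&(X[...,2]<.111)&(abs(X[...,0]-.65)<.07)&(abs(X[...,1]+.19)<.065)&(h[...,1]<100)
    q=X[t]; (cx,cy),rr=cv2.minEnclosingCircle((q[:,:2]*1000).astype(np.float32)); e=np.array([cx,cy])/1000-c0
    print('tin',cx,cy,rr,np.median(q[:,2]),'clamp frame',e@ex,e@ey)
top=cv2.imread('pics/top6.png')[130:370,120:520]; sd=cv2.imread('pics/side6.png')[150:390,200:520]
cv2.imwrite('pics/f.png',np.hstack([top,sd]))
E
```

```text
[ 0.44991693 -0.05483205  0.24955122] [ 0.28499645 -0.78079676 -0.0282094 ] 0.08552382677330843
top cap 88 [0.4503 0.2064 0.1535] q 1.3740205778710155
tin 655.6278076171875 -191.08258056640625 46.107425689697266 0.10323440732434136 clamp frame 0.16319154033952038 0.0029517315718018806
side cap 89 [ 0.4459 -0.1861  0.1538] q 6.062707122332218
side cap 45 [0.4491 0.2033 0.1539] q 1.3699653119876067
tin 655.5010375976562 -191.53659057617188 46.34135437011719 0.10374525141911548 clamp frame 0.1631048222978023 0.0024884004719824115
```

View pics/f.png

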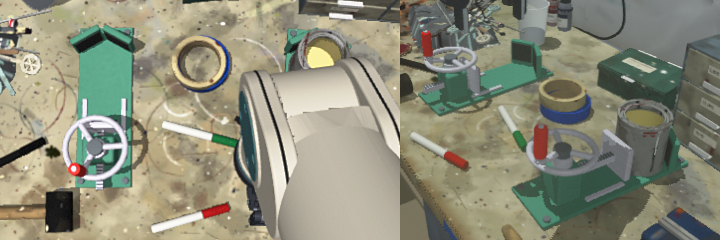

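The tin is upright against the rest with the jaw on it, the crank reads about 6.06 rad, and the gripper is clear. The spare clamp hasn't moved.

```bash
python3 -c "
from h import *
print(r.finish_job())"
```

```text
the job is handed in; nothing more can be done
None
```

The tin's clamp is wound up, the tin is nipped against the V rest, and the job is handed in; the hand-in gave no verdict. I gripped the red handle, wound it clockwise about 250° until it stopped firmly, then let go and moved the arm clear. It took about 9 s of the 48 s.

**Last checks, all inside the limits:**

| Check | Result | Limit |
|---|---|---|
| Tin position along the clamp | 0.163 m (top and side cameras agree) | 0.154 to 0.170 m |
| Tin position across the clamp | about 0.003 m (top and side cameras agree) | ±0.012 m |
| Tin upright | looks upright; rim measured 103–104 mm up (106 mm given) | within 10° |
| Crank | about 6.06 rad (side camera only; the arm hid it from the top camera) | above 5.5 rad |
| Empty clamp's handle | same place as at the start, within 2–3 mm | 20 mm |
| Force while pushing at the stop | about 14 N sideways at the wrist | 120 N (wrist) |

- **Disagreement:** the hand's own angle read slightly past the expected stop, at about 6.1 to 6.2 rad. I put that down to 1–2 mm of error in the wheel centre, in the clamp direction and in the grip.
- **Estimated value:** the clamp direction used for these figures, about −5° from world x, was estimated from the images. One automatic fit of it failed and I dropped it.

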